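# Find the softest shock mount and push its tag down

## Robot

A 7-joint arm with a two-finger parallel gripper is mounted at the origin on the work surface. World frame = base frame: x ahead of the robot, y to its left, z up, the work surface at z = 0. Lengths are in m, angles in rad, forces in N, time in s.
With the tool pointing down it reaches from about 0.35 to 0.9 m from the base axis. Payload 19.9 kg.
Tool frame: the origin (TCP) lies at the very end of the fingers, on their centre line; the grasp point (between the pads) lies 19 mm behind it; z points along the fingers, x is the direction in which the jaws open and shut, and the axes are right-handed (so a half turn about z gives the same grasp; the last joint's range is limited). The gripper opens to 94 mm and grips with 3 to 60 N. Pads are 16 mm wide; open, the fingers measure 119 mm over their backs; the gripper's body (75 mm by 177 mm) begins 78 mm behind the grasp point.
Start: joints at [-1.365, 0.417, -0.01, 1.614, 0.005, 1.111, -0.053], TCP at [0.153, 0.606, 0.205] pointing down, gripper open.
Joint ranges: [-2.81, 2.81], [-0.39, 2.02], [-1.27, 1.25], [0.06, 2.57], [-1.19, 4.33], [0.19, 2], [-2.82, 2.82]. Speed limits (rad/s): [1.89, 1.89, 2.39, 2.39, 3.01, 3.01, 3.01].

## Interface

Orientations are given as [roll, pitch, yaw] about the fixed x, y, z axes, in that order (R = Rz(yaw) Ry(pitch) Rx(roll)).
In Python, from workcell import bot gives the robot as it stands. The module is installed in compiled form; this text tells all that it offers.
- The arm moves only by the shell command python3 -m inch 'ROWS'. ROWS is JSON, a list of rows, each an object of numbers: "jaw": the closure, from -1 (fully open) to 1 (shut); "x", "y", "z": the shift along the tool's x, y, z in m; "roll": the turn about the tool's z in degrees. A call has 1 to 10 rows; each row shifts and turns the pose as measured when the row begins, along the tool's axes as they then stand; what a row does not reach is not made up. A row lasts 1/10 s, in which the tool goes at most 50 mm and 8.59 degrees, less where a joint would pass 70% of its speed; a pose out of reach is approached as far as the arm can. A call is refused whole if a number of a shift passes 0.05 or a number of a turn 8.59, either way. A call with a gripper value outside its range is refused whole. The fingers move at their own pace and stop on an object; the grip force is fixed at half the most. Time passes only in rows, so rows that do not move let the fingers close. It gives the time, the measured TCP pose, the force and the opening at its end, in the units of the state.
- bot.sense(): the state, without advancing time (a new reading comes with each control period).
- bot.get_image(name): name is "side" or "top"; returns a dict with "image" (420x560x3 uint8, blue, green, red), "fx", "fy", "cx", "cy" (pixels), "dist_coeffs" ([k1, k2, p1, p2, k3] as OpenCV has them; the pictures are not rectified), "rvec" (rotation vector, rad) and "tvec" (3), from world to camera coordinates, as OpenCV has them. Camera axes: x right, y down, z forward; pixel columns grow to the right and rows downward; lengths in m; the calibration is good to about 2 mm. A picture is of the moment at which its call begins. There is no depth.
- bot.hand_in(): hands the job in, once; it reports no verdict.
Trained networks look in a picture, given as the dict that the camera call returned (one of the last four; its "shot" number tells which), for a name from the list of things; names that differ only in an ending like _2 or _b are one class to them, and where a whole thing is asked for, a point or a joint stands for the part that bears it (a point fixed in the world has none). Each returns a list of dicts, best first, with "confidence" (0 to 1); they miss things now and then, are a little off and sometimes report something else, mostly with a low value. They report only what shows in the picture. A call takes as long as a camera call.
- bot.cut_out(picture, target): "mask" (420x560 bool, what is visible of it).
- bot.pinpoint(picture, target): "location" ([x, y, z] in m, in world coordinates, good to about 4 mm: a listed point, or the origin of a listed thing).
The state is a dict: "clock": time; "joints": joint angles; "joint_velocities": joint speeds; "joint_efforts": joint torques, N m; "tcp_pos": TCP position; "tool_rot": TCP orientation; "wrist_force": force on the tool from outside, world axes, zero at the start; "wrist_torque": the same for the moment, N m; "opening": finger opening in m.
Only numpy, scipy, OpenCV 4.12 (cv2) and the standard library are available. Lean on these libraries where they do the work, as an engineer would, in place of code of your own. Each camera call takes 0.05 s, during which the arm holds its last target.

## Task

Three blue shock mounts stand loose on the plate; press each yellow spring pad down about 10 mm with the fingertips and let it up again, working from the robot's left to its right, to feel which is softest. Then push the red tag of the softest mount fully down and take the hand away. Leave the other two tags up, and only touch: do not lift, tip or shove the mounts or anything else on the bench.

Things in the scene. Friction and masses are not known exactly. Their poses are not given: they have to be found in the camera images.
- plate: fixed aluminium plate, 200 (x) x 500 (y) x 12 mm, on which the three mounts stand in a row along its y axis, about 170 mm apart; origin at the centre of its underside, z up; its y axis points to the robot's left (turned by up to about 13 degrees)
- mount_a: one of three look-alike blue shock mounts, loose on the plate, about 0.8 kg; base 130 (x) x 76 (y) x 8 mm, origin at the centre of its underside, z up. In its frame the 66 mm wide spring cup (top at z 38 mm) and the pad over it are centred at x = -30 mm, the tag on its 24 mm wide sleeve (top at z 42 mm) at x = +38 mm, both y = 0. Neither letter, look nor place tells its stiffness
- mount_b: one of three look-alike blue shock mounts, loose on the plate, about 0.8 kg; base 130 (x) x 76 (y) x 8 mm, origin at the centre of its underside, z up. In its frame the 66 mm wide spring cup (top at z 38 mm) and the pad over it are centred at x = -30 mm, the tag on its 24 mm wide sleeve (top at z 42 mm) at x = +38 mm, both y = 0. Neither letter, look nor place tells its stiffness
- mount_c: one of three look-alike blue shock mounts, loose on the plate, about 0.8 kg; base 130 (x) x 76 (y) x 8 mm, origin at the centre of its underside, z up. In its frame the 66 mm wide spring cup (top at z 38 mm) and the pad over it are centred at x = -30 mm, the tag on its 24 mm wide sleeve (top at z 42 mm) at x = +38 mm, both y = 0. Neither letter, look nor place tells its stiffness
- pad_a_top (a point): centre of the top face of mount_a's yellow round pad, 56 mm in diameter, 12 mm thick, on a coil spring; 72 mm above the mount's origin when up; moves with the pad. Axes as the mount's
- pad_a (a joint): how far mount_a's pad is pressed straight down, m: 0 up (at rest), 0.020 at its stop. Springs back when let go. It yields at once and the force grows in proportion to depth; 10 mm down takes roughly 3 to 15 N, and the softest pad needs about half the force of the next one, or less, at the same depth
- tag_a_top (a point): centre of the top face of mount_a's red square tag, 28 x 28 x 8 mm; 64 mm above the mount's origin when fully up; moves with the tag. Axes as the mount's
- tag_a (a joint): how far mount_a's tag is pushed straight down, m: 0 to 0.003 at the start (up), 0.014 fully down on its sleeve. Stiff friction slide, about 4 N: it stays where it is left, without springing back
- pad_b_top (a point): centre of the top face of mount_b's yellow round pad, 56 mm in diameter, 12 mm thick, on a coil spring; 72 mm above the mount's origin when up; moves with the pad. Axes as the mount's
- pad_b (a joint): how far mount_b's pad is pressed straight down, m: 0 up (at rest), 0.020 at its stop. Springs back when let go. It yields at once and the force grows in proportion to depth; 10 mm down takes roughly 3 to 15 N, and the softest pad needs about half the force of the next one, or less, at the same depth
- tag_b_top (a point): centre of the top face of mount_b's red square tag, 28 x 28 x 8 mm; 64 mm above the mount's origin when fully up; moves with the tag. Axes as the mount's
- tag_b (a joint): how far mount_b's tag is pushed straight down, m: 0 to 0.003 at the start (up), 0.014 fully down on its sleeve. Stiff friction slide, about 4 N: it stays where it is left, without springing back
- pad_c_top (a point): centre of the top face of mount_c's yellow round pad, 56 mm in diameter, 12 mm thick, on a coil spring; 72 mm above the mount's origin when up; moves with the pad. Axes as the mount's
- pad_c (a joint): how far mount_c's pad is pressed straight down, m: 0 up (at rest), 0.020 at its stop. Springs back when let go. It yields at once and the force grows in proportion to depth; 10 mm down takes roughly 3 to 15 N, and the softest pad needs about half the force of the next one, or less, at the same depth
- tag_c_top (a point): centre of the top face of mount_c's red square tag, 28 x 28 x 8 mm; 64 mm above the mount's origin when fully up; moves with the tag. Axes as the mount's
- tag_c (a joint): how far mount_c's tag is pushed straight down, m: 0 to 0.003 at the start (up), 0.014 fully down on its sleeve. Stiff friction slide, about 4 N: it stays where it is left, without springing back
- bushing: loose bystander: steel tube bushing, 26 mm diameter, 34 mm tall, standing on the plate between two mounts; origin at the centre of its underside
- nut: loose bystander: round brass nut, 24 mm diameter, 18 mm tall, on the plate between two mounts; origin at the centre of its underside
- washer: loose bystander: flat steel washer, 26 mm diameter, 6 mm thick, lying on the plate between two mounts; origin at the centre of its underside
- bolt: loose bystander: dark steel bolt standing on its head on the plate between two mounts, head 22 mm diameter, 40 mm tall; origin at the centre of its underside
- spray_can: loose bystander: can 66 mm diameter, 160 mm tall, standing on the bench to the left; origin at the centre of its underside
- weld_magnet: loose bystander: square red and dark-steel welding magnet, 90 x 90 x 26 mm, flat on the bench to the right; origin at the centre of its underside

How it is judged:
By the outcome, as a careful person would: the job done as asked, in the order asked, and still so for the second after the job is handed in, with the robot touching nothing.
It also fails if it takes over 51 s, if anything falls off the work surface, if the arm or the gripper's body presses on something with over 40 N, if the wrist force passes 120 N, or if a joint passes its speed limit or range.

## Working session

There is one attempt and no reset: what is moved stays moved. The work goes in short steps, Python scripts to look and compute and a shell command to move; the robot and the scene stay as the last step left them, time stands still between calls to the robot, and variables do not carry over. Pictures are saved under pics/ and viewed, and the job is handed in when it is done.

```bash
mkdir -p pics && ls && python3 - <<'E'
from workcell import bot
import cv2, numpy as np
print(bot.sense())
for n in ("top","side"):
    p=bot.get_image(n); cv2.imwrite(f"pics/{n}0.png",p["image"])
    print(n,p["fx"],p["cx"],p["cy"],p["dist_coeffs"],p["rvec"],p["tvec"])
    for t in ("pad_a_top","tag_a_top","mount_a","plate"):
        try:
            for r in bot.pinpoint(p,t): print(t,np.round(r["location"],4),round(r["confidence"],2))
        except Exception as e: print(t,e)
print(bot.sense()["clock"])
E
```

```text
pics
{'clock': 0.0, 'joints': array([-1.36546927,  0.41795266, -0.01026651,  1.61418593,  0.00466216,
        1.11070322, -0.05297014]), 'joint_velocities': array([ 7.07578448e-07,  7.56303971e-04, -8.70452545e-04,  3.34749067e-04,
        1.72899976e-03,  1.17475379e-03, -5.03353800e-04]), 'joint_efforts': array([-4.38109555e-04, -8.51254249e+01,  6.38582502e-01, -4.25986969e+01,
       -4.88328701e-02,  1.87981536e-02,  1.36277672e-04]), 'tcp_pos': array([0.15263435, 0.60567748, 0.20483381]), 'tool_rot': array([3.14152000e+00, 1.22315182e-03, 1.32395720e+00]), 'wrist_force': array([-0.2076106 ,  0.31185506,  0.81173698]), 'wrist_torque': array([-0.02662817,  0.01243242, -0.03969197]), 'opening': 0.09414497302458187}
top 447.19724489402375 274.5487149591948 205.51865113286482 [-0.02937403  0.          0.          0.          0.        ] [ 2.19007818 -2.15859435  0.07608266] [0.00486914 0.5546771  1.31349379]
pad_a_top [ 0.5094 -0.1771  0.0817] 0.84
tag_a_top [ 0.576  -0.1902  0.0758] 0.56
mount_a [0.5861 0.1564 0.0092] 0.98
mount_a [ 0.537  -0.1847  0.0122] 0.83
mount_a [ 0.4913 -0.098   0.0106] 0.56
plate [ 0.5675 -0.0126  0.0017] 0.65
plate [0.5846 0.1551 0.009 ] 0.65
side 474.61406373875343 276.9266647738069 216.59033041778426 [-0.04107967  0.          0.          0.          0.        ] [ 0.42785496 -2.79553502  1.0473008 ] [0.52157357 0.19468158 1.10285107]
pad_a_top [ 0.5103 -0.177   0.0817] 0.67
pad_a_top [0.5425 0.066  0.0143] 0.63
tag_a_top [ 0.5413 -0.1828  0.0136] 0.51
tag_a_top [ 0.5765 -0.1926  0.0747] 0.4
mount_a [ 0.5763 -0.007   0.0107] 0.87
mount_a [ 0.541  -0.1819  0.011 ] 0.82
mount_a [0.5831 0.1571 0.0118] 0.72
plate [ 5.637e-01 -1.630e-02 -2.000e-04] 0.88
plate [ 0.5094 -0.4086 -0.0012] 0.42
0.5
```

View pics/top0.png

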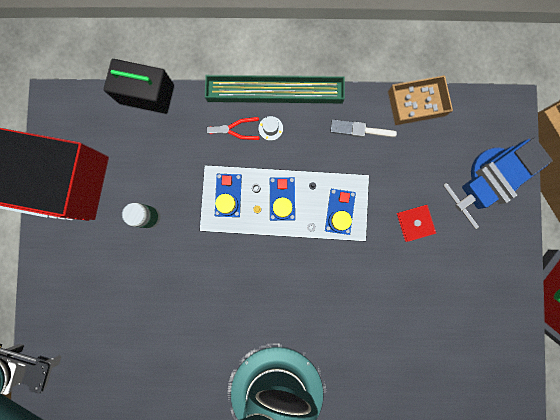

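View pics/side0.png

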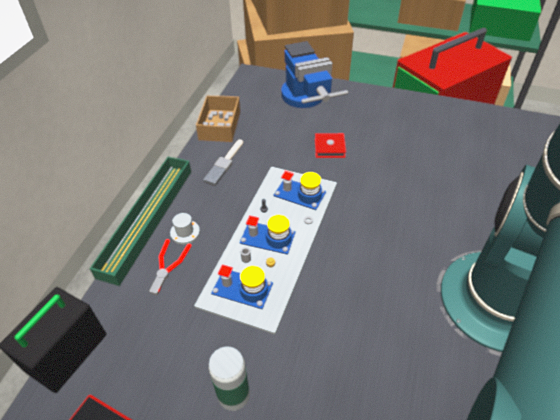

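The top view shows three mounts with pads at (225,204), (282,208) and (341,220), and tags at (227,181), (282,184) and (345,197). The can is at (140,215) and the magnet at (416,223). The arm is clear of the row. Next I'll triangulate.

```bash
cat > h.py <<'E'
from workcell import bot
import cv2, numpy as np
from scipy.optimize import least_squares
def blobs(p):
    hsv=cv2.cvtColor(p["image"],cv2.COLOR_BGR2HSV); H,S,V=[hsv[...,i].astype(int) for i in range(3)]
    out={}
    for k,m in (("pad",(H>22)&(H<38)&(S>130)&(V>90)),("tag",((H<8)|(H>172))&(S>130)&(V>90))):
        n,l,st,c=cv2.connectedComponentsWithStats(m.astype(np.uint8))
        out[k]=[(c[i],st[i,4],st[i,:4]) for i in range(1,n) if 25<st[i,4]<1500]
    return out
def proj(p,X):
    K=np.array([[p["fx"],0,p["cx"]],[0,p["fy"],p["cy"]],[0,0,1]])
    return cv2.projectPoints(np.asarray(X,float).reshape(-1,3),p["rvec"],p["tvec"],K,np.array(p["dist_coeffs"]))[0].reshape(-1,2)
def solid(kind,c,yaw=0):
    if kind=="pad":
        a=np.linspace(0,2*np.pi,40)[:-1]; xy=.028*np.c_[np.cos(a),np.sin(a)];h=.012
    else:
        R=np.array([[np.cos(yaw),-np.sin(yaw)],[np.sin(yaw),np.cos(yaw)]])
        xy=.014*np.array([[1,1],[1,-1],[-1,-1],[-1,1]])@R.T;h=.008
    return np.vstack([np.c_[xy,0*xy[:,0]],np.c_[xy,0*xy[:,0]-h]])+c
def hullcent(p,X):
    h=cv2.convexHull(proj(p,X).astype(np.float32)*16)
    m=cv2.moments(h); return np.array([m["m10"],m["m01"]])/m["m00"]/16
def tri(kind,ps,uvs,x0,yaw=0):
    f=lambda c: np.concatenate([hullcent(p,solid(kind,c,yaw))-u for p,u in zip(ps,uvs)])
    r=least_squares(f,x0,diff_step=1e-3); return r.x,np.abs(r.fun).max()
def near(bl,uv):
    return min(bl,key=lambda b:np.hypot(*(b[0]-uv)))
E
python3 - <<'E'
from h import *
T=bot.get_image("top");S=bot.get_image("side")
bt,bs=blobs(T),blobs(S)
for n,im in (("top",T),("side",S)):
    I=im["image"]; c=I[150:250,190:380] if n=="top" else I[155:340,185:355]
    cv2.imwrite(f"pics/{n}1.png",cv2.resize(c,None,fx=4 if n=="top" else 3.2,fy=4 if n=="top" else 3.2,interpolation=cv2.INTER_CUBIC))
P={"pad":[(225,204),(282,208),(341,220)],"tag":[(227,181),(282,184),(345,197)]}
Q={"pad":[(253,280),(278,231),(311,187)],"tag":[(226,275),(253,226),(288,181)]}
res={}
for it in range(2):
  for i in range(3):
    for k in P:
        a,b=near(bt[k],P[k][i]),near(bs[k],Q[k][i])
        yaw=0 if it==0 else yw[i]
        x,e=tri(k,[T,S],[a[0],b[0]],[.53,.17-.17*i,.08],yaw); res[k,i]=x
        if it: print(k,i,np.round(x,4),"res",round(e,2),"areas",a[1],b[1],np.round(a[0],1),np.round(b[0],1))
  yw=[np.arctan2(*(res["tag",i]-res["pad",i])[[1,0]]) for i in range(3)]
for i in range(3): print(i,"yaw",np.degrees(yw[i]),"dist",np.hypot(*(res["tag",i]-res["pad",i])[:2]))
for n,p in (("top",T),("side",S)):
  for t in ("bushing","nut","washer","bolt","spray_can"):
    for r in bot.pinpoint(p,t)[:1]: print(n,t,np.round(r["location"],3),round(r["confidence"],2))
print(bot.sense()["clock"])
E
```

```text
pad 0 [0.5554 0.155  0.0836] res 0.09 areas 287 408 [224.8 202.9] [252.1 276.2]
tag 0 [0.623  0.1539 0.0727] res 0.09 areas 83 115 [226.1 179.9] [224.8 270.7]
pad 1 [ 0.5467 -0.0095  0.084 ] res 0.0 areas 291 317 [282.1 206.7] [278.  223.6]
tag 1 [ 0.615  -0.0083  0.0714] res 0.06 areas 90 92 [282.  183.5] [252.  220.6]
pad 2 [ 0.5108 -0.1787  0.0862] res 0.12 areas 296 270 [341.4 220. ] [310.3 179.7]
tag 2 [ 0.5782 -0.1879  0.0736] res 0.08 areas 94 69 [344.1 196.9] [287.  175.2]
0 yaw -0.9697228602382665 dist 0.06762977123316487
1 yaw 1.0453400953641832 dist 0.06829136436784315
2 yaw -7.719287131508692 dist 0.06801891812826928
top bushing [0.605 0.07  0.014] 0.57
top nut [0.541 0.065 0.009] 0.39
top washer [ 0.49  -0.096  0.014] 0.38
top bolt [ 0.616 -0.095  0.014] 0.61
top spray_can [ 0.517  0.392 -0.   ] 0.97
side bushing [0.604 0.073 0.016] 0.58
side nut [0.543 0.065 0.013] 0.49
side washer [ 0.493 -0.094  0.011] 0.62
side bolt [ 0.616 -0.098  0.012] 0.45
side spray_can [ 0.512  0.394 -0.   ] 0.92
1.1
```

```bash
python3 -m inch '[{"jaw":1,"x":-0.028,"y":0.041,"roll":-2},{"jaw":1,"x":-0.028,"y":0.041,"roll":-2},{"jaw":1,"x":-0.028,"y":0.041,"roll":-2},{"jaw":1,"x":-0.028,"y":0.041,"roll":-2},{"jaw":1,"x":-0.028,"y":0.041,"roll":-2},{"jaw":1,"x":-0.03,"y":0.037,"roll":-2},{"jaw":1,"x":-0.03,"y":0.037,"roll":-1}]'
cat > go.py <<'E'
import sys
from h import *
def go(t):
    s=bot.sense(); R=cv2.Rodrigues(np.zeros(3))[0]
    from scipy.spatial.transform import Rotation as Ro
    M=Ro.from_euler("xyz",s["tool_rot"]).as_matrix()
    print("t",round(s["clock"],2),"tcp",np.round(s["tcp_pos"],4),"rpy",np.round(np.degrees(s["tool_rot"]),2),"F",np.round(s["wrist_force"],2),"open",round(s["opening"],4))
    print("tool shift mm",np.round(1000*M.T@(np.array(t)-s["tcp_pos"]),1))
go([float(v) for v in sys.argv[1:4]])
E
python3 go.py 0.5554 0.155 0.2
```

```text
t 1.1 tcp [0.1527 0.6061 0.2054] rpy [180.     0.    75.86] F [-0.66  0.45  0.18] open 0.0936
tool shift mm [-339.   500.7    5.5]validation failed for argument at $[0]...
```

```bash
python3 -m inch '[{"jaw":1,"x":-0.028,"y":0.041,"z":0,"roll":-2}]'; echo; python3 go.py 0.5554 0.155 0.2
```

```text
clock: 1.2
tcp_pos: [0.1813, 0.5715, 0.2049]
tool_rot: [-3.14, -0.0, 1.366]
wrist_force: [1.0, -0.1, 0.3]
opening: 0.0889

t 1.2 tcp [0.1813 0.5715 0.2049] rpy [-1.7988e+02 -3.0000e-02  7.8290e+01] F [ 1.   -0.13  0.29] open 0.0889
tool shift mm [-331.9  450.9    3.8]
```

```bash
python3 -m inch '[{"jaw":1,"x":-0.03,"y":0.039,"z":0,"roll":-2},{"jaw":1,"x":-0.031,"y":0.038,"z":0,"roll":-2},{"jaw":1,"x":-0.032,"y":0.037,"z":0,"roll":-2},{"jaw":1,"x":-0.033,"y":0.036,"z":0,"roll":-2},{"jaw":1,"x":-0.034,"y":0.035,"z":0,"roll":-2},{"jaw":1,"x":-0.034,"y":0.035,"z":0,"roll":-1.5},{"jaw":1,"x":-0.035,"y":0.035,"z":0,"roll":0}]'; python3 go.py 0.5554 0.155 0.15
```

```text
clock: 1.9
tcp_pos: [0.4173, 0.3117, 0.205]
tool_rot: [-3.141, -0.003, 1.581]
wrist_force: [1.3, 1.7, -0.0]
opening: 0.0335
t 1.9 tcp [0.4173 0.3117 0.205 ] rpy [-179.96   -0.19   90.57] F [ 1.29  1.68 -0.03] open 0.0335
tool shift mm [-158.2  136.5   54.4]
```

```bash
python3 -m inch '[{"jaw":1,"x":-0.032,"y":0.027,"z":0,"roll":0},{"jaw":1,"x":-0.032,"y":0.027,"z":0.005,"roll":0},{"jaw":1,"x":-0.032,"y":0.027,"z":0.015,"roll":0},{"jaw":1,"x":-0.032,"y":0.027,"z":0.02,"roll":0},{"jaw":1,"x":-0.03,"y":0.027,"z":0.015,"roll":0},{"jaw":1,"x":0,"y":0,"z":0,"roll":0},{"jaw":1,"x":0,"y":0,"z":0,"roll":0}]'; python3 go.py 0.5554 0.155 0.1
```

```text
clock: 2.6
tcp_pos: [0.5631, 0.1417, 0.149]
tool_rot: [3.138, -0.004, 1.573]
wrist_force: [0.2, 0.3, 0.5]
opening: 0.0008
t 2.6 tcp [0.5631 0.1417 0.149 ] rpy [179.77  -0.2   90.11] F [0.24 0.28 0.51] open 0.0008
tool shift mm [13.1 -7.9 49. ]
```

```bash
python3 -m inch '[{"jaw":1,"x":0.013,"y":-0.008,"z":0.02,"roll":0},{"jaw":1,"x":0,"y":0,"z":0.02,"roll":0},{"jaw":1,"x":0,"y":0,"z":0,"roll":0},{"jaw":1,"x":0,"y":0,"z":0,"roll":0}]'; python3 go.py 0.5554 0.155 0.09
python3 - <<'E'
from h import *
S=bot.get_image("side");I=S["image"]
cv2.imwrite("pics/side2.png",cv2.resize(I[150:340,185:400],None,fx=3,fy=3,interpolation=cv2.INTER_CUBIC))
T=bot.get_image("top");cv2.imwrite("pics/top2.png",cv2.resize(T["image"][130:270,170:400],None,fx=3,fy=3,interpolation=cv2.INTER_CUBIC))
s=bot.sense();print(s["clock"],s["wrist_force"])
E
```

```text
clock: 3.0
tcp_pos: [0.5546, 0.1583, 0.1103]
tool_rot: [3.135, -0.006, 1.576]
wrist_force: [-0.3, -0.4, -0.3]
opening: 0.0006
t 3.0 tcp [0.5546 0.1583 0.1103] rpy [179.64  -0.32  90.28] F [-0.3  -0.38 -0.31] open 0.0006
tool shift mm [-3.5  0.6 20.2]
3.1 [-0.1348866  -0.32722572 -0.16721483]
```

View pics/side2.png

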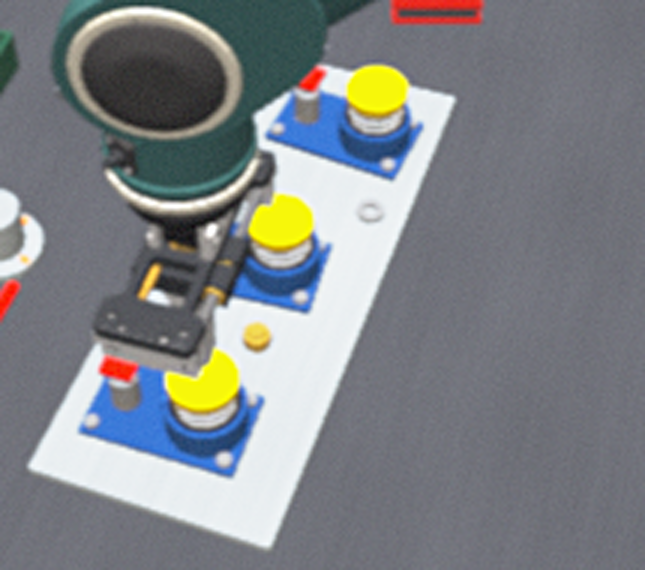

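View pics/top2.png

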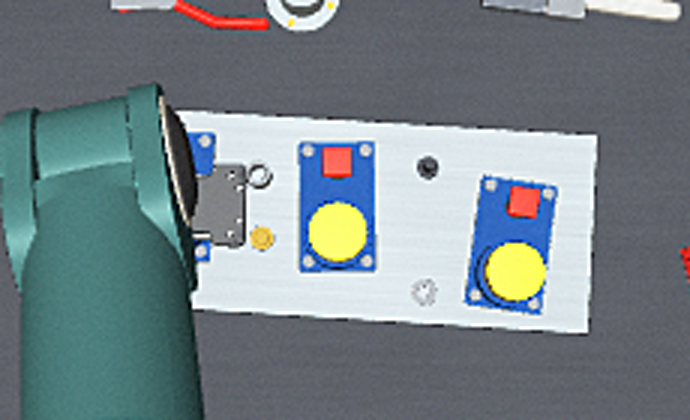

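```bash
python3 -m inch '[{"jaw":1,"x":-0.003,"y":0,"z":0.01,"roll":0},{"jaw":1,"x":0,"y":0,"z":0.01,"roll":0},{"jaw":1,"x":0,"y":0,"z":0,"roll":0},{"jaw":1,"x":0,"y":0,"z":0,"roll":0}]'; python3 go.py 0.5554 0.155 0.0836
```

```text
clock: 3.5
tcp_pos: [0.5558, 0.155, 0.0904]
tool_rot: [3.133, -0.007, 1.575]
wrist_force: [-0.0, -0.9, -0.7]
opening: 0.0002
t 3.5 tcp [0.5558 0.155  0.0904] rpy [179.49  -0.38  90.24] F [-0.01 -0.93 -0.65] open 0.0002
tool shift mm [-0.1 -0.5  6.8]
```

```bash
for i in 1; do python3 -m inch '[{"jaw":1,"x":0,"y":0,"z":0.005,"roll":0},{"jaw":1,"x":0,"y":0,"z":0,"roll":0}]'; python3 go.py 0.5554 0.155 0.0836; python3 -m inch '[{"jaw":1,"x":0,"y":0,"z":0.003,"roll":0},{"jaw":1,"x":0,"y":0,"z":0,"roll":0}]';python3 go.py 0.5554 0.155 0.0836; python3 -m inch '[{"jaw":1,"x":0,"y":0,"z":0.002,"roll":0},{"jaw":1,"x":0,"y":0,"z":0,"roll":0}]';python3 go.py 0.5554 0.155 0.0836; done | grep -v -e "^[a-su-z].*:" -e shift
```

```text
tcp_pos: [0.5559, 0.155, 0.085]
tool_rot: [3.133, -0.006, 1.575]
t 3.7 tcp [0.5559 0.155  0.085 ] rpy [179.49  -0.37  90.23] F [-0.68 -0.28  1.03] open 0.0002
tcp_pos: [0.5561, 0.1551, 0.082]
tool_rot: [3.132, -0.007, 1.575]
t 3.9 tcp [0.5561 0.1551 0.082 ] rpy [179.46  -0.38  90.23] F [-0.45 -0.96  0.35] open 0.0008
tcp_pos: [0.5563, 0.1551, 0.08]
tool_rot: [3.132, -0.007, 1.575]
t 4.1 tcp [0.5563 0.1551 0.08  ] rpy [179.45  -0.38  90.23] F [-1.33 -0.61  1.5 ] open 0.0002
```

```bash
cat > avg.py <<'E'
from h import *
import sys
z=[];f=[]
for i in range(int(sys.argv[1])):
    bot.get_image("top"); s=bot.sense(); z.append(s["tcp_pos"]); f.append(np.r_[s["wrist_force"],s["wrist_torque"],s["joint_efforts"][[1,3]]])
print("t",round(s["clock"],2),"tcp",np.round(np.mean(z,0),4),"F",np.round(np.mean(f,0),3),"std",np.round(np.std(f,0)[2],2))
E
python3 avg.py 4
python3 -m inch '[{"jaw":1,"x":0,"y":0,"z":0.003,"roll":0},{"jaw":1,"x":0,"y":0,"z":0,"roll":0}]'|grep -e force -e pos; python3 avg.py 4
python3 -m inch '[{"jaw":1,"x":0,"y":0,"z":0.003,"roll":0},{"jaw":1,"x":0,"y":0,"z":0,"roll":0}]'|grep -e force -e pos; python3 avg.py 8
```

```text
t 4.3 tcp [0.5563 0.1551 0.0802] F [-4.6800e-01 -2.4000e-01  1.1970e+00 -5.6000e-02  1.3800e-01 -1.6000e-02
 -8.0822e+01 -3.4289e+01] std 0.72
tcp_pos: [0.5565, 0.1552, 0.0772]
wrist_force: [-0.4, -1.4, 2.6]
t 4.7 tcp [0.5565 0.1552 0.0774] F [-7.2700e-01  1.3400e-01  2.3060e+00 -2.6000e-02  1.9700e-01  3.0000e-03
 -8.0597e+01 -3.3928e+01] std 0.4
tcp_pos: [0.5566, 0.1552, 0.0744]
wrist_force: [-1.0, -0.4, 3.2]
t 5.3 tcp [0.5566 0.1552 0.0746] F [-8.4200e-01 -7.5000e-02  2.8850e+00 -7.9000e-02  2.2800e-01 -2.0000e-03
 -8.0467e+01 -3.3607e+01] std 0.36
```

```bash
python3 -m inch '[{"jaw":1,"x":0,"y":0,"z":0.001,"roll":0},{"jaw":1,"x":0,"y":0,"z":0,"roll":0}]'|grep -e force -e pos; python3 avg.py 8
python3 - <<'E'
from h import *
S=bot.get_image("side");I=S["image"]
cv2.imwrite("pics/side3.png",cv2.resize(I[220:340,185:320],None,fx=5,fy=5,interpolation=cv2.INTER_CUBIC))
E
```

```text
tcp_pos: [0.5566, 0.1552, 0.0736]
wrist_force: [-0.6, -0.1, 3.2]
t 5.9 tcp [0.5566 0.1552 0.0737] F [-8.9900e-01 -5.4900e-01  3.1960e+00 -8.4000e-02  2.4900e-01 -5.0000e-03
 -8.0504e+01 -3.3584e+01] std 0.37
```

View pics/side3.png

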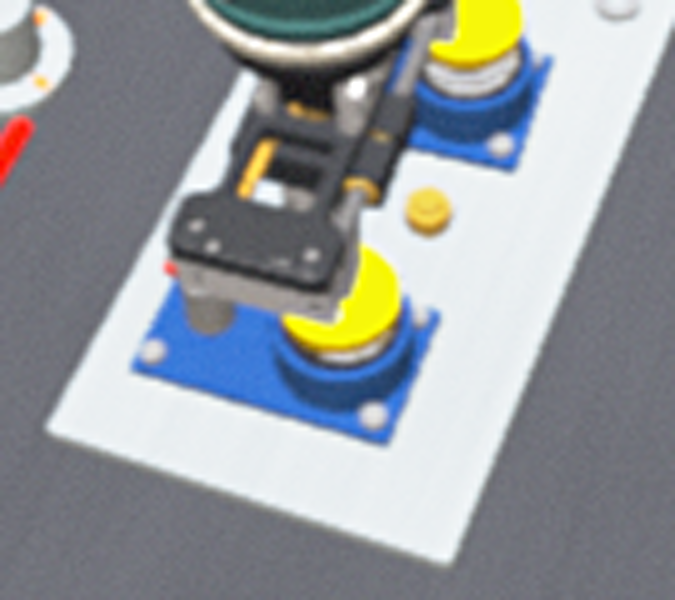

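Left pad: it is down about 10 mm and reads about 3.2 N. The picture shows the pad at (340,300) sunk into its cup. I'll let it up now and go to the middle pad.

```bash
python3 -m inch '[{"jaw":1,"x":0,"y":0,"z":-0.004,"roll":0},{"jaw":1,"x":0,"y":0,"z":-0.007,"roll":0},{"jaw":1,"x":0,"y":0,"z":-0.01,"roll":0},{"jaw":1,"x":0,"y":0,"z":-0.02,"roll":0},{"jaw":1,"x":0,"y":0,"z":0,"roll":0},{"jaw":1,"x":0,"y":0,"z":0,"roll":0}]'; python3 avg.py 4;  python3 go.py 0.5467 -0.0095 0.11
```

```text
clock: 6.55
tcp_pos: [0.5563, 0.155, 0.1185]
tool_rot: [3.131, -0.007, 1.575]
wrist_force: [-0.2, -0.3, -0.5]
opening: 0.0004
t 6.75 tcp [0.5562 0.1549 0.1181] F [-2.1500e-01  3.7800e-01  2.9200e-01  9.0000e-03  2.0000e-03  3.0000e-03
 -7.9154e+01 -3.6686e+01] std 0.35
t 6.75 tcp [0.556  0.1548 0.1176] rpy [179.43  -0.39  90.23] F [-0.74 -0.09  0.15] open 0.0005
tool shift mm [-164.4  -10.1    6.4]
```

```bash
python3 -m inch '[{"jaw":1,"x":-0.03,"y":-0.002,"z":0,"roll":0},{"jaw":1,"x":-0.04,"y":-0.003,"z":0,"roll":0},{"jaw":1,"x":-0.04,"y":-0.003,"z":0,"roll":0},{"jaw":1,"x":-0.03,"y":-0.002,"z":0,"roll":0},{"jaw":1,"x":-0.01,"y":0,"z":0,"roll":0},{"jaw":1,"x":0,"y":0,"z":0,"roll":0},{"jaw":1,"x":0,"y":0,"z":0,"roll":0}]'; python3 go.py 0.5467 -0.0095 0.10
python3 - <<'E'
from h import *
S=bot.get_image("side");I=S["image"]
b=blobs(S)
print([(np.round(x[0],1),x[1]) for k in b for x in b[k]])
cv2.imwrite("pics/side4.png",cv2.resize(I[150:340,185:400],None,fx=3,fy=3,interpolation=cv2.INTER_CUBIC))
E
```

```text
clock: 7.45
tcp_pos: [0.5449, 0.0018, 0.1136]
tool_rot: [3.136, -0.007, 1.578]
wrist_force: [0.3, 1.1, -0.3]
opening: 0.0007
t 7.45 tcp [0.5449 0.0018 0.1136] rpy [179.68  -0.38  90.4 ] F [ 0.25  1.07 -0.26] open 0.0007
tool shift mm [-11.4   1.6  13.5]
[(array([310.3, 179.7]), np.int32(272)), (array([278.1, 224.5]), np.int32(284)), (array([270.1, 260.7]), np.int32(38)), (array([252.1, 276.2]), np.int32(407)), (array([329.6, 144.3]), np.int32(644)), (array([252.1, 220.6]), np.int32(92)), (array([162.9, 253.5]), np.int32(165)), (array([179.3, 258.2]), np.int32(187)), (array([224.9, 270.6]), np.int32(114)), (array([101.3, 407.4]), np.int32(229))]
```

View pics/side4.png

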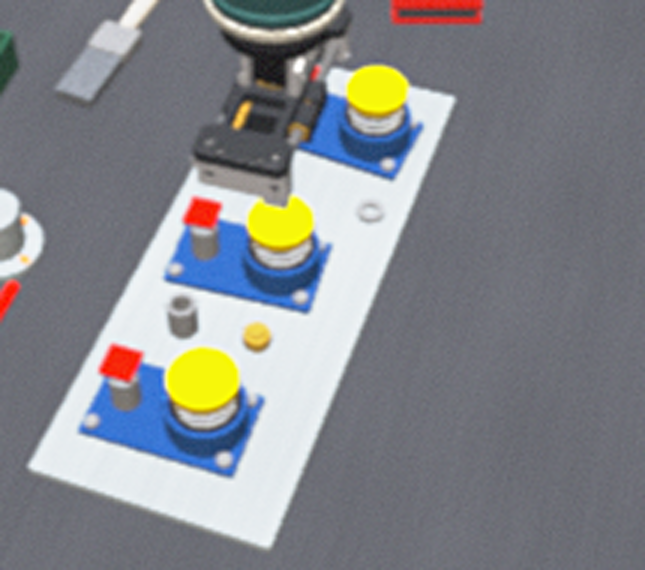

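The left mount hasn't moved: its pad is back at (252.1,276.2) and its tag is up. The tip is just above the middle pad.

```bash
python3 -m inch '[{"jaw":1,"x":-0.011,"y":0.001,"z":0.008,"roll":0},{"jaw":1,"x":0,"y":0,"z":0.008,"roll":0},{"jaw":1,"x":0,"y":0,"z":0.005,"roll":0},{"jaw":1,"x":0,"y":0,"z":0,"roll":0},{"jaw":1,"x":0,"y":0,"z":0,"roll":0}]'; python3 go.py 0.5467 -0.0095 0.084; python3 avg.py 4
```

```text
clock: 8.0
tcp_pos: [0.5461, -0.006, 0.0896]
tool_rot: [3.137, -0.007, 1.583]
wrist_force: [-0.3, 0.4, -0.7]
opening: 0.0001
t 8.0 tcp [ 0.5461 -0.006   0.0896] rpy [179.75  -0.42  90.71] F [-0.28  0.42 -0.65] open 0.0001
tool shift mm [-3.5  0.5  5.6]
t 8.2 tcp [ 0.5463 -0.0061  0.0899] F [ 1.8000e-01  2.5700e-01  2.2900e-01 -1.6000e-02 -1.2000e-02  2.1000e-02
 -7.5132e+01 -3.4015e+01] std 0.57
```

```bash
python3 -m inch '[{"jaw":1,"x":-0.003,"y":0,"z":0.004,"roll":0},{"jaw":1,"x":0,"y":0,"z":0.004,"roll":0},{"jaw":1,"x":0,"y":0,"z":0,"roll":0}]' | grep -e force -e pos; python3 avg.py 4
python3 -m inch '[{"jaw":1,"x":0,"y":0,"z":0.003,"roll":0},{"jaw":1,"x":0,"y":0,"z":0,"roll":0}]' | grep -e force -e pos; python3 avg.py 4
python3 -m inch '[{"jaw":1,"x":0,"y":0,"z":0.003,"roll":0},{"jaw":1,"x":0,"y":0,"z":0,"roll":0}]' | grep -e force -e pos; python3 avg.py 6
```

```text
tcp_pos: [0.547, -0.0094, 0.0821]
wrist_force: [-1.1, 2.0, 3.1]
t 8.7 tcp [ 0.547  -0.0094  0.0824] F [-7.4100e-01 -3.7200e-01  2.4680e+00 -2.0000e-03  1.3500e-01  5.0000e-03
 -7.4455e+01 -3.2969e+01] std 0.23
tcp_pos: [0.5471, -0.0094, 0.0796]
wrist_force: [-1.9, -0.6, 6.7]
t 9.1 tcp [ 0.5471 -0.0094  0.0798] F [-1.7000e+00 -1.4300e-01  6.2910e+00 -1.2000e-02  5.0000e-01 -0.0000e+00
 -7.3308e+01 -3.2589e+01] std 0.34
tcp_pos: [0.5471, -0.0094, 0.077]
wrist_force: [-3.6, 0.8, 9.8]
t 9.6 tcp [ 0.5471 -0.0094  0.0772] F [-3.0700e+00 -5.4000e-02  8.9210e+00  2.0000e-03  8.1400e-01 -1.3000e-02
 -7.2092e+01 -3.2246e+01] std 0.39
```

```bash
python3 -m inch '[{"jaw":1,"x":0,"y":-0.0007,"z":0.002,"roll":0},{"jaw":1,"x":0,"y":0,"z":0,"roll":0}]' | grep -e force -e pos; python3 avg.py 3
python3 -m inch '[{"jaw":1,"x":0,"y":-0.0005,"z":0.002,"roll":0},{"jaw":1,"x":0,"y":0,"z":0,"roll":0}]' | grep -e force -e pos; python3 avg.py 6
```

```text
tcp_pos: [0.5472, -0.0094, 0.076]
wrist_force: [-5.6, -0.3, 11.0]
t 9.95 tcp [ 0.5471 -0.0094  0.076 ] F [-3.0400e+00  1.2900e-01  1.0632e+01 -4.0000e-03  8.4000e-01 -3.0000e-03
 -7.1360e+01 -3.1787e+01] std 0.5
tcp_pos: [0.5472, -0.0094, 0.0748]
wrist_force: [-5.2, 0.1, 11.0]
t 10.45 tcp [ 0.5471 -0.0094  0.0749] F [-4.1400e+00  9.5000e-02  1.2094e+01  3.3000e-02  1.0340e+00  4.0000e-03
 -7.0855e+01 -3.1743e+01] std 0.23
```

```bash
python3 -m inch '[{"jaw":1,"x":0,"y":-0.0015,"z":0.0015,"roll":0},{"jaw":1,"x":0,"y":-0.001,"z":0,"roll":0}]' | grep -e force -e pos; python3 avg.py 4
```

```text
tcp_pos: [0.547, -0.0094, 0.0749]
wrist_force: [-0.5, -0.2, 11.9]
t 10.85 tcp [ 0.547  -0.0094  0.075 ] F [ 1.0390e+00  4.8300e-01  1.2427e+01  3.5000e-02 -1.7900e-01  2.2000e-02
 -6.9588e+01 -2.8612e+01] std 0.23
```

```bash
python3 -m inch '[{"jaw":1,"x":0,"y":0,"z":0.002,"roll":0},{"jaw":1,"x":0,"y":0,"z":0.001,"roll":0}]' | grep -e force -e pos; python3 avg.py 6
```

```text
tcp_pos: [0.5472, -0.0094, 0.0729]
wrist_force: [-5.8, 0.5, 14.5]
t 11.35 tcp [ 0.5472 -0.0094  0.0729] F [-5.5840e+00 -1.2900e-01  1.4584e+01  3.9000e-02  1.4040e+00 -1.0000e-03
 -6.9781e+01 -3.1800e+01] std 0.24
```

Middle pad: about 13 N at 10 mm (14.6 N at about 11 mm). I'm releasing it now.

```bash
python3 -m inch '[{"jaw":1,"x":0,"y":-0.001,"z":-0.003,"roll":0},{"jaw":1,"x":0,"y":0,"z":-0.005,"roll":0},{"jaw":1,"x":0,"y":0,"z":-0.006,"roll":0},{"jaw":1,"x":0,"y":0,"z":-0.015,"roll":0},{"jaw":1,"x":0,"y":0,"z":-0.02,"roll":0},{"jaw":1,"x":0,"y":0,"z":0,"roll":0},{"jaw":1,"x":0,"y":0,"z":0,"roll":0}]'; python3 go.py 0.5108 -0.1787 0.11
```

```text
clock: 12.05
tcp_pos: [0.5459, -0.0097, 0.1238]
tool_rot: [3.125, -0.009, 1.583]
wrist_force: [0.1, 0.8, 0.0]
opening: 0.0003
t 12.05 tcp [ 0.5459 -0.0097  0.1238] rpy [179.04  -0.5   90.71] F [0.11 0.85 0.02] open 0.0003
tool shift mm [-168.6  -37.4   11.7]
```

```bash
python3 -m inch '[{"jaw":1,"x":-0.03,"y":-0.007,"z":0,"roll":0},{"jaw":1,"x":-0.04,"y":-0.009,"z":0,"roll":0},{"jaw":1,"x":-0.04,"y":-0.009,"z":0,"roll":0},{"jaw":1,"x":-0.03,"y":-0.007,"z":0,"roll":0},{"jaw":1,"x":-0.015,"y":-0.003,"z":0,"roll":0},{"jaw":1,"x":0,"y":0,"z":0,"roll":0},{"jaw":1,"x":0,"y":0,"z":0,"roll":0}]'; python3 go.py 0.5108 -0.1787 0.10
python3 - <<'E'
from h import *
S=bot.get_image("side");I=S["image"]
b=blobs(S)
print([(np.round(x[0],1),x[1]) for k in b for x in b[k]])
cv2.imwrite("pics/side5.png",cv2.resize(I[150:340,185:400],None,fx=3,fy=3,interpolation=cv2.INTER_CUBIC))
E
```

```text
clock: 12.75
tcp_pos: [0.5097, -0.1689, 0.1166]
tool_rot: [3.13, -0.01, 1.586]
wrist_force: [0.1, 0.8, 0.3]
opening: 0.0002
t 12.75 tcp [ 0.5097 -0.1689  0.1166] rpy [179.36  -0.55  90.87] F [0.08 0.83 0.31] open 0.0002
tool shift mm [-10.    0.7  16.5]
[(array([310.3, 180.1]), np.int32(264)), (array([136.3, 225.6]), np.int32(44)), (array([278. , 223.6]), np.int32(318)), (array([270. , 260.6]), np.int32(34)), (array([252.1, 276.2]), np.int32(407)), (array([334.6, 145.3]), np.int32(425)), (array([286.8, 175.2]), np.int32(68)), (array([252.1, 220.6]), np.int32(90)), (array([162.9, 253.5]), np.int32(167)), (array([179.3, 258.1]), np.int32(185)), (array([224.8, 270.7]), np.int32(115)), (array([101.4, 407.5]), np.int32(234))]
```

View pics/side5.png

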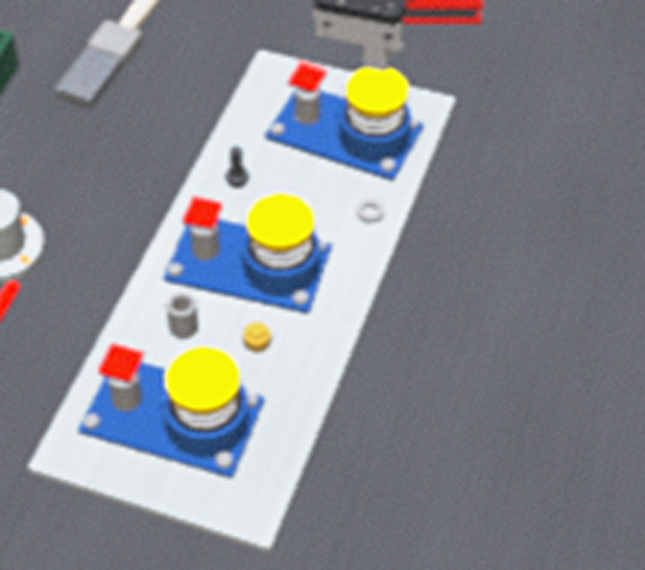

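The middle and left mounts are exactly where they were: pads at (278.0,223.6) and (252.1,276.2), both up. Now the right pad.

```bash
python3 -m inch '[{"jaw":1,"x":-0.010,"y":0.001,"z":0.01,"roll":0},{"jaw":1,"x":0,"y":0,"z":0.01,"roll":0},{"jaw":1,"x":0,"y":0,"z":0.005,"roll":0},{"jaw":1,"x":0,"y":0,"z":0,"roll":0},{"jaw":1,"x":0,"y":0,"z":0,"roll":0}]'; python3 go.py 0.5108 -0.1787 0.084; python3 avg.py 4
```

```text
clock: 13.3
tcp_pos: [0.5117, -0.176, 0.0879]
tool_rot: [3.132, -0.011, 1.591]
wrist_force: [0.1, 0.2, 0.2]
opening: 0.0003
t 13.3 tcp [ 0.5117 -0.176   0.0879] rpy [179.46  -0.6   91.15] F [0.1  0.16 0.22] open 0.0003
tool shift mm [-2.8 -1.   3.9]
t 13.5 tcp [ 0.5119 -0.1761  0.0883] F [ 3.2200e-01  4.4100e-01 -4.5200e-01  1.1000e-02  6.0000e-03  1.2000e-02
 -7.3802e+01 -3.3637e+01] std 0.42
```

```bash
python3 -m inch '[{"jaw":1,"x":-0.002,"y":-0.001,"z":0.003,"roll":0},{"jaw":1,"x":0,"y":0,"z":0.004,"roll":0},{"jaw":1,"x":0,"y":0,"z":0,"roll":0}]' | grep -e force -e pos; python3 avg.py 4
python3 -m inch '[{"jaw":1,"x":0,"y":0,"z":0.003,"roll":0},{"jaw":1,"x":0,"y":-0.0005,"z":0,"roll":0}]' | grep -e force -e pos; python3 avg.py 4
python3 -m inch '[{"jaw":1,"x":0,"y":-0.0005,"z":0.003,"roll":0},{"jaw":1,"x":0,"y":-0.0005,"z":0,"roll":0}]' | grep -e force -e pos; python3 avg.py 6
```

```text
tcp_pos: [0.5115, -0.1784, 0.0816]
wrist_force: [0.6, 1.0, 1.4]
t 14.0 tcp [ 0.5115 -0.1785  0.0819] F [-8.210e-01  1.790e-01  1.121e+00  7.600e-02  1.500e-01 -8.000e-03
 -7.361e+01 -3.297e+01] std 0.26
tcp_pos: [0.5115, -0.1785, 0.0791]
wrist_force: [2.2, 0.6, 3.3]
t 14.4 tcp [ 0.5115 -0.1785  0.0794] F [ 1.3680e+00  7.4300e-01  2.8800e+00  1.2300e-01 -4.3000e-01  1.0000e-02
 -7.2427e+01 -3.0787e+01] std 0.29
tcp_pos: [0.5113, -0.1785, 0.0766]
wrist_force: [3.8, 0.8, 4.6]
t 14.9 tcp [ 0.5112 -0.1785  0.0768] F [ 3.5870e+00  8.1000e-01  4.6830e+00  1.4800e-01 -8.6800e-01 -1.7000e-02
 -7.1455e+01 -2.9087e+01] std 0.64
```

```bash
python3 -m inch '[{"jaw":1,"x":0,"y":0.0005,"z":0.003,"roll":0},{"jaw":1,"x":0,"y":0,"z":0,"roll":0}]' | grep -e force -e pos; python3 avg.py 4
python3 -m inch '[{"jaw":1,"x":0,"y":0.000,"z":0.0007,"roll":0},{"jaw":1,"x":0,"y":0,"z":0,"roll":0}]' | grep -e force -e pos; python3 avg.py 6
```

```text
tcp_pos: [0.5112, -0.1785, 0.0737]
wrist_force: [3.6, 1.4, 7.0]
t 15.3 tcp [ 0.5112 -0.1785  0.0739] F [ 1.6610e+00  3.6200e-01  6.8670e+00  1.9800e-01 -4.4700e-01  5.0000e-03
 -7.1071e+01 -2.9311e+01] std 0.31
tcp_pos: [0.5112, -0.1785, 0.0734]
wrist_force: [3.0, 0.9, 7.0]
t 15.8 tcp [ 0.5112 -0.1785  0.0735] F [ 2.1660e+00  1.3420e+00  7.2210e+00  2.3700e-01 -5.6600e-01 -1.0000e-03
 -7.1079e+01 -2.9038e+01] std 0.47
```

Right pad: about 7 N at 10 mm. The left pad (3.2 N) is the softest, so its tag at (0.623, 0.154) is the one to push.

```bash
python3 -m inch '[{"jaw":1,"x":0,"y":0.0003,"z":-0.003,"roll":0},{"jaw":1,"x":0,"y":0,"z":-0.005,"roll":0},{"jaw":1,"x":0,"y":0,"z":-0.006,"roll":0},{"jaw":1,"x":0,"y":0,"z":-0.015,"roll":0},{"jaw":1,"x":0,"y":0,"z":-0.025,"roll":0},{"jaw":1,"x":0,"y":0,"z":0,"roll":0},{"jaw":1,"x":0,"y":0,"z":0,"roll":0}]'; python3 go.py 0.623 0.1539 0.13
```

```text
clock: 16.5
tcp_pos: [0.5067, -0.179, 0.1281]
tool_rot: [3.136, -0.011, 1.59]
wrist_force: [0.7, 0.6, -0.3]
opening: 0.0009
t 16.5 tcp [ 0.5067 -0.179   0.1281] rpy [179.7   -0.65  91.08] F [ 0.71  0.64 -0.34] open 0.0009
tool shift mm [330.6 122.6   2.5]
```

```bash
python3 -m inch '[{"jaw":1,"x":0.03,"y":0.011,"z":-0.001,"roll":0},{"jaw":1,"x":0.042,"y":0.016,"z":-0.001,"roll":0},{"jaw":1,"x":0.042,"y":0.016,"z":-0.001,"roll":0},{"jaw":1,"x":0.042,"y":0.016,"z":-0.001,"roll":0},{"jaw":1,"x":0.042,"y":0.016,"z":-0.001,"roll":0},{"jaw":1,"x":0.042,"y":0.016,"z":-0.001,"roll":0},{"jaw":1,"x":0.035,"y":0.014,"z":0,"roll":0},{"jaw":1,"x":0.015,"y":0.006,"z":0,"roll":0},{"jaw":1,"x":0,"y":0,"z":0,"roll":0},{"jaw":1,"x":0,"y":0,"z":0,"roll":0}]'; python3 go.py 0.623 0.1539 0.1
python3 - <<'E'
from h import *
T=bot.get_image("top");S=bot.get_image("side");I=S["image"]
for p in(S,T):
    b=blobs(p); print([(np.round(x[0],1).tolist(),int(x[1])) for k in b for x in b[k]])
cv2.imwrite("pics/side6.png",cv2.resize(I[150:340,185:400],None,fx=3,fy=3,interpolation=cv2.INTER_CUBIC))
E
```

```text
clock: 17.5
tcp_pos: [0.6101, 0.121, 0.1296]
tool_rot: [-3.133, -0.009, 1.584]
wrist_force: [0.3, -0.7, 0.5]
opening: 0.0004
t 17.5 tcp [0.6101 0.121  0.1296] rpy [-179.5    -0.49   90.76] F [ 0.29 -0.7   0.49] open 0.0004
tool shift mm [32.5 13.6 29.8]
[([310.2, 179.8], 272), ([278.0, 223.6], 316), ([270.0, 260.7], 35), ([252.1, 276.2], 409), ([329.5, 144.3], 643), ([286.9, 175.2], 69), ([252.1, 220.6], 91), ([162.9, 253.5], 164), ([179.3, 258.2], 185), ([224.8, 270.6], 116), ([101.5, 407.4], 228)]
[([282.1, 206.7], 291), ([257.0, 209.0], 27), ([341.4, 220.0], 297), ([242.8, 121.3], 137), ([48.8, 179.3], 630), ([253.1, 137.4], 47), ([282.0, 183.5], 90), ([344.1, 196.9], 94), ([415.9, 222.9], 936), ([553.8, 300.8], 28)]
```

View pics/side6.png

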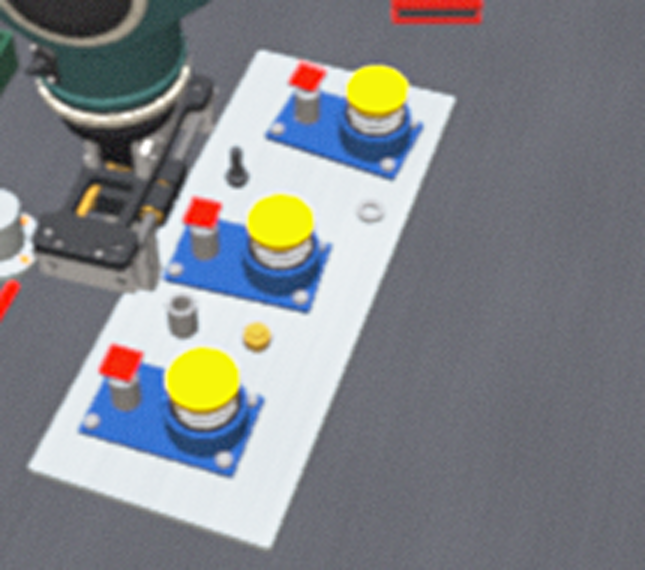

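All mounts and small parts are unmoved, and all three tags and pads are up. I'm moving over the left tag.

```bash
python3 -m inch '[{"jaw":1,"x":0.016,"y":0.007,"z":0,"roll":0},{"jaw":1,"x":0.016,"y":0.007,"z":0,"roll":0},{"jaw":1,"x":0,"y":0,"z":0,"roll":0},{"jaw":1,"x":0,"y":0,"z":0,"roll":0}]'; python3 go.py 0.623 0.1539 0.1
```

```text
clock: 18.0
tcp_pos: [0.625, 0.1517, 0.1306]
tool_rot: [-3.134, -0.008, 1.579]
wrist_force: [0.5, -0.2, 1.1]
opening: 0.0003
t 18.0 tcp [0.625  0.1517 0.1306] rpy [-179.54   -0.47   90.46] F [ 0.54 -0.2   1.1 ] open 0.0003
tool shift mm [ 1.9 -1.7 30.6]
```

```bash
python3 -m inch '[{"jaw":1,"x":0.002,"y":-0.002,"z":0.015,"roll":0},{"jaw":1,"x":0,"y":0,"z":0.015,"roll":0},{"jaw":1,"x":0,"y":0,"z":0.012,"roll":0},{"jaw":1,"x":0,"y":0,"z":0,"roll":0},{"jaw":1,"x":0,"y":0,"z":0,"roll":0}]'; python3 go.py 0.623 0.1539 0.08
python3 - <<'E'
from h import *
S=bot.get_image("side");I=S["image"]
cv2.imwrite("pics/side7.png",cv2.resize(I[220:340,185:320],None,fx=5,fy=5,interpolation=cv2.INTER_CUBIC))
print(proj(S,bot.sense()["tcp_pos"]))
E
```

```text
clock: 18.5
tcp_pos: [0.6213, 0.1527, 0.0837]
tool_rot: [-3.132, -0.007, 1.578]
wrist_force: [0.7, 0.4, 0.3]
opening: 0.0006
t 18.5 tcp [0.6213 0.1527 0.0837] rpy [-179.42   -0.41   90.4 ] F [0.66 0.4  0.34] open 0.0006
tool shift mm [1.1 1.7 3.7]
[[225.00163295 266.6156889 ]]
```

View pics/side7.png

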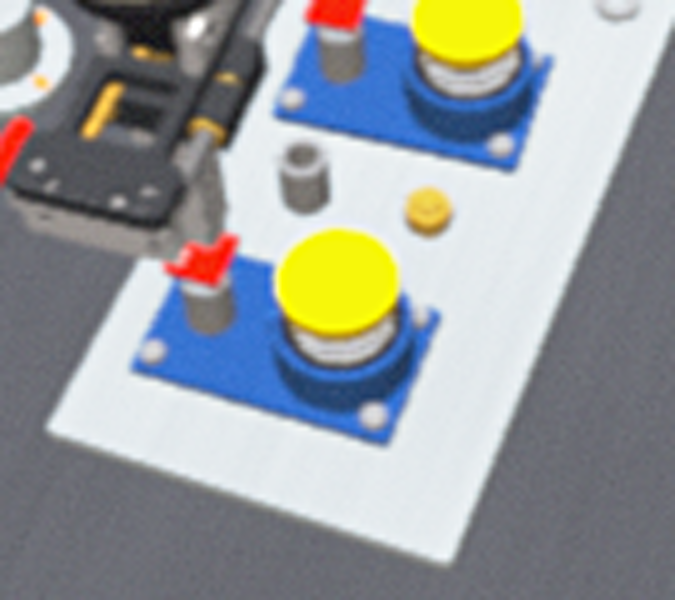

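The tip is right over the tag (fingertip at about (205,245) in the crop, tag at (205,262)). Pressing.

```bash
python3 -m inch '[{"jaw":1,"x":0.001,"y":0.0017,"z":0.004,"roll":0},{"jaw":1,"x":0,"y":0,"z":0.003,"roll":0},{"jaw":1,"x":0,"y":0,"z":0,"roll":0}]' | grep -e force -e pos; python3 avg.py 3
python3 -m inch '[{"jaw":1,"x":0,"y":0,"z":0.003,"roll":0},{"jaw":1,"x":0,"y":0,"z":0.003,"roll":0},{"jaw":1,"x":0,"y":0,"z":0,"roll":0}]' | grep -e force -e pos; python3 avg.py 3
```

```text
tcp_pos: [0.6236, 0.1539, 0.0771]
wrist_force: [0.1, 0.9, -0.2]
t 19.0 tcp [0.6237 0.1539 0.0774] F [ 9.9000e-02  1.0800e-01 -1.0000e-01  5.0000e-03  1.0000e-02 -4.0000e-03
 -9.3638e+01 -3.6326e+01] std 0.15
tcp_pos: [0.624, 0.154, 0.0716]
wrist_force: [0.1, 1.1, 0.0]
t 19.45 tcp [0.624  0.154  0.0718] F [ 1.4700e-01  1.7200e-01  1.3200e-01 -2.8000e-02 -2.6000e-02  1.6000e-02
 -9.4251e+01 -3.6145e+01] std 0.48
```

```bash
python3 -m inch '[{"jaw":1,"x":0,"y":-0.001,"z":0.003,"roll":0},{"jaw":1,"x":0,"y":0,"z":0,"roll":0}]' | grep -e force -e pos; python3 avg.py 2
python3 -m inch '[{"jaw":1,"x":0,"y":-0.0003,"z":0.003,"roll":0},{"jaw":1,"x":0,"y":0,"z":0,"roll":0}]' | grep -e force -e pos; python3 avg.py 3
```

```text
tcp_pos: [0.6237, 0.1541, 0.0691]
wrist_force: [0.4, 0.0, -1.0]
t 19.75 tcp [0.6236 0.154  0.0692] F [ 6.6000e-01  2.4700e-01 -1.4400e-01 -3.3000e-02 -2.0000e-02 -1.1000e-02
 -9.4205e+01 -3.5932e+01] std 0.05
tcp_pos: [0.6234, 0.1541, 0.0662]
wrist_force: [-0.2, 1.3, -0.3]
t 20.1 tcp [0.6233 0.1541 0.0663] F [-4.6000e-02  4.2000e-01  3.8200e-01 -8.0000e-03 -7.0000e-03 -1.2000e-02
 -9.4436e+01 -3.5875e+01] std 0.24
```

```bash
python3 - <<'E'
from h import *
S=bot.get_image("side");I=S["image"]
cv2.imwrite("pics/side8.png",cv2.resize(I[220:340,185:320],None,fx=5,fy=5,interpolation=cv2.INTER_CUBIC))
print(proj(S,bot.sense()["tcp_pos"]))
b=blobs(S); print([(np.round(x[0],1).tolist(),int(x[1])) for k in b for x in b[k]])
E
```

```text
[[224.73458203 271.25891943]]
[([310.2, 179.8], 273), ([278.0, 223.6], 316), ([270.0, 260.7], 35), ([252.1, 276.2], 407), ([329.5, 144.3], 642), ([286.8, 175.2], 68), ([252.1, 220.5], 89), ([162.9, 253.5], 165), ([179.3, 258.1], 186), ([227.2, 274.6], 61), ([101.4, 407.4], 227)]
```

View pics/side8.png

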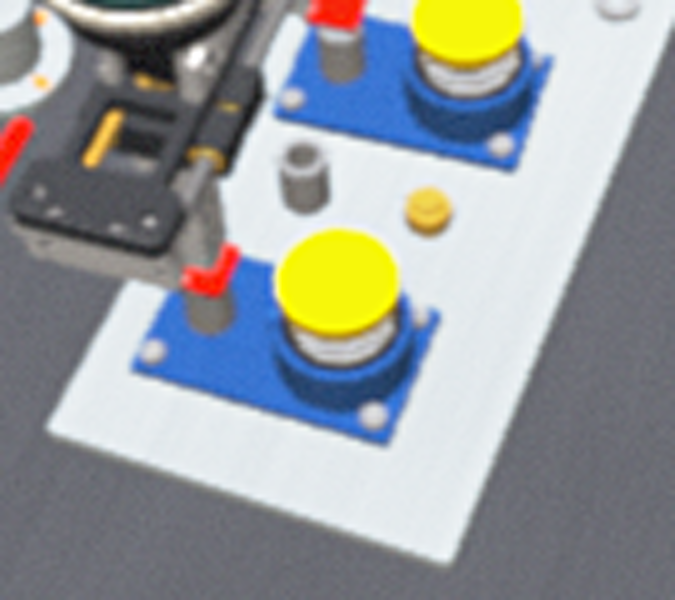

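The tag is going down: less sleeve shows, and the red front edge is now at (212,285). I'll continue to the stop.

```bash
python3 -m inch '[{"jaw":1,"x":0,"y":0,"z":0.003,"roll":0}]' | grep -e force -e pos
python3 -m inch '[{"jaw":1,"x":0,"y":0,"z":0.002,"roll":0}]' | grep -e force -e pos
python3 -m inch '[{"jaw":1,"x":0,"y":0,"z":0.002,"roll":0}]' | grep -e force -e pos; python3 avg.py 2
```

```text
tcp_pos: [0.6234, 0.1542, 0.0636]
wrist_force: [-0.0, -0.5, 3.9]
tcp_pos: [0.6237, 0.1542, 0.062]
wrist_force: [-9.9, -2.3, 33.7]
tcp_pos: [0.6239, 0.1542, 0.0618]
wrist_force: [-19.9, -4.2, 51.4]
t 20.55 tcp [0.6237 0.1542 0.0619] F [-1.4116e+01 -3.1310e+00  3.5659e+01 -7.1900e-01  3.6010e+00  1.5000e-02
 -7.4690e+01 -3.2524e+01] std 0.88
```

It's at the hard stop, z = 0.062 m, with the force rising sharply. Releasing straight up.

```bash
python3 -m inch '[{"jaw":1,"x":0,"y":0,"z":-0.001,"roll":0},{"jaw":1,"x":0,"y":0,"z":-0.004,"roll":0},{"jaw":1,"x":0,"y":0,"z":-0.015,"roll":0},{"jaw":1,"x":0,"y":0,"z":-0.03,"roll":0},{"jaw":1,"x":0,"y":0,"z":-0.04,"roll":0},{"jaw":1,"x":0,"y":0,"z":-0.04,"roll":0},{"jaw":1,"x":-0.03,"y":-0.03,"z":0,"roll":0},{"jaw":1,"x":-0.03,"y":-0.03,"z":0,"roll":0},{"jaw":1,"x":-0.03,"y":-0.03,"z":0,"roll":0},{"jaw":1,"x":-0.02,"y":-0.02,"z":0,"roll":0}]'
python3 -m inch '[{"jaw":1,"x":-0.02,"y":-0.03,"z":0,"roll":0},{"jaw":1,"x":-0.02,"y":-0.03,"z":0,"roll":0},{"jaw":1,"x":-0.02,"y":-0.03,"z":0,"roll":0},{"jaw":1,"x":0,"y":0,"z":0,"roll":0},{"jaw":1,"x":0,"y":0,"z":0,"roll":0}]'
python3 - <<'E'
from h import *
T=bot.get_image("top");S=bot.get_image("side");I=S["image"]
for p in(S,T):
    b=blobs(p); print([(np.round(x[0],1).tolist(),int(x[1])) for k in b for x in b[k]])
bt,bs=blobs(T),blobs(S)
for k,u,v in (("pad",(225,203),(252,276)),("tag",(226,180),(225,275)),("tag",(282,183),(252,220)),("tag",(344,197),(287,175)),("pad",(282,206),(278,223)),("pad",(341,220),(310,180))):
    a,b=near(bt[k],u),near(bs[k],v); x,e=tri(k,[T,S],[a[0],b[0]],[.53,0,.08],0); print(k,np.round(x,4),round(e,2))
cv2.imwrite("pics/side9.png",cv2.resize(I[150:340,185:400],None,fx=3,fy=3,interpolation=cv2.INTER_CUBIC))
cv2.imwrite("pics/top9.png",T["image"])
E
```

```text
clock: 21.55
tcp_pos: [0.5132, 0.0413, 0.2022]
tool_rot: [-3.14, -0.01, 1.581]
wrist_force: [0.7, -1.0, 0.3]
opening: 0.0003
clock: 22.05
tcp_pos: [0.4183, -0.0245, 0.2054]
tool_rot: [3.139, -0.013, 1.577]
wrist_force: [0.7, -0.7, 0.3]
opening: 0.0004
[([307.9, 180.3], 194), ([278.0, 223.6], 315), ([270.2, 260.8], 36), ([252.1, 276.2], 409), ([320.3, 142.5], 249), ([286.9, 175.2], 70), ([252.1, 220.6], 89), ([162.9, 253.6], 164), ([179.3, 258.2], 187), ([225.4, 273.8], 121), ([101.3, 407.4], 227)]
[([302.5, 87.2], 26), ([224.8, 202.9], 287), ([282.1, 206.7], 291), ([341.4, 220.0], 297), ([242.8, 121.3], 137), ([48.8, 179.3], 623), ([243.3, 135.9], 130), ([226.6, 180.5], 96), ([282.0, 183.5], 90), ([344.1, 196.9], 94), ([415.9, 222.9], 936)]
pad [0.5554 0.155  0.0835] 0.09
tag [0.623  0.154  0.0603] 0.12
tag [ 0.6148 -0.0084  0.0713] 0.14
tag [ 0.5783 -0.1879  0.0736] 0.05
pad [ 0.5468 -0.0095  0.084 ] 0.0
pad [ 0.5141 -0.1784  0.0833] 0.99
```

View pics/side9.png

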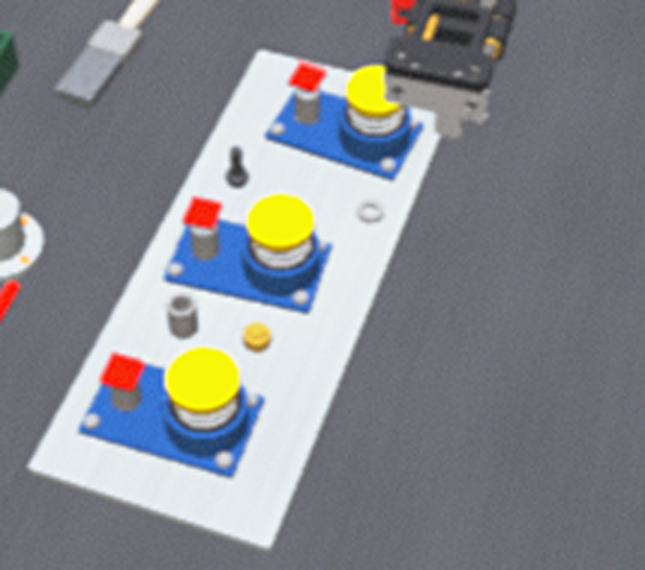

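View pics/top9.png

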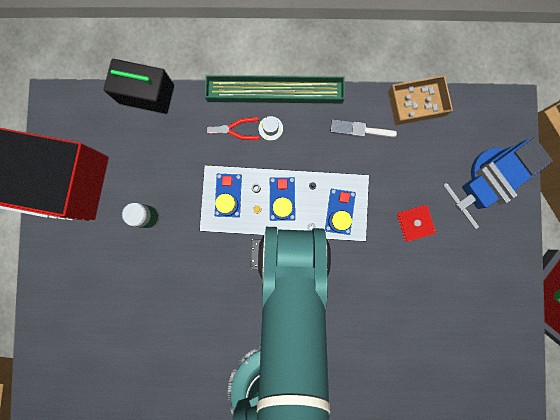

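The left tag is down: it measures z 0.060 ± 0.002 and sits on its sleeve at (122,372) in the crop. The other two tags are up, the mounts and small parts are unmoved, and the hand is clear at z 0.205.

```bash
python3 -c "
from workcell import bot
print(bot.hand_in())"
```

```text
the job is handed in; nothing more can be done
None
```

I pressed the three pads about 10 mm each, left to right, and let each one up again. The left mount was the softest, so I pushed its red tag fully down, took the hand away and handed the job in at about 22 s.

| Pad | Force at about 10 mm |
|---|---|
| Left | about 3.2 N |
| Middle | about 13 N (pressed to about 11 mm, 14.6 N) |
| Right | about 7 N |

- **Tag:** it came to its hard stop with the fingertip at z = 0.062 m, which matches fully down. A two-camera check afterwards read its top at 0.060 m, within the calibration error.
- **Other mounts:** the other two tags still stand at about 0.071 and 0.074 m, unchanged. All three pads are back up. The left and middle mounts did not move to within a fraction of a pixel. In the last side view the hand partly hid the right pad, so its check was poorer there (about 1 px off), but the top view shows it unmoved.
- **Small parts:** by eye, the bushing, nut, washer, bolt, can and magnet look unmoved.
- **Higher force at the tag stop:** the wrist force reached about 51 N downward, with about 20 N sideways, for a moment at the tag's stop. That was at the fingertips and below the 120 N limit, and the mount did not shift.

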